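# Pop open the feeder-cup cupboard on the bird stall

### The arm

A 6-joint arm with a two-finger parallel gripper is mounted at the origin on the work surface. World frame = base frame: x ahead of the robot, y to its left, z up, the work surface at z = 0. Lengths are in m, angles in rad, forces in N, time in s.
With the tool pointing down it reaches from about 0.25 to 0.725 m from the base axis. Payload 4 kg.
Tool frame: the origin (TCP) lies midway between the tips of the shut fingers; the grasp point (between the pads) lies 19 mm behind it; z points along the fingers, y is the direction in which the jaws open and shut (so a half turn about z gives the same grasp; the last joint's range is limited). The gripper opens to 85 mm and grips with 20 to 120 N. Pads are 22 mm wide; open, the fingers measure 114 mm over their backs; the gripper's body (76 mm by 85 mm) begins 54 mm behind the grasp point. The pads swing forward as they close: fully open they stand 13 mm farther back than shut.
Start: joints at [0, 0.241, 0.005, 1.335, 0, 1.571], TCP at [0.5, -0, 0.231] pointing down, gripper open.
Joint ranges: [-2.72, 2.72], [-1.05, 1.87], [-1.09, 1.28], [-1.99, 2.15], [-1.42, 1.44], [-3.14, 3.14]. Speed limits (rad/s): [2.79, 2.79, 3.14, 3.14, 3.14, 3.14].

### API

Orientations are given as a unit quaternion [x, y, z, w].
In Python, from workcell import bot, vision gives the robot as it stands. The module is installed in compiled form; this text tells all that it offers.
- The arm moves only by the tool send_rows, never from a script. Its argument "targets" is a list that holds one entry, the list of rows, each a list of 5 numbers: the shift along the world's x, y, z in cm, then the turn about the world's z in rad, then the finger opening in cm, from 0 to 8.54. A call has 1 to 12 rows; each row is the pose to reach, as a shift and turn from the pose commanded when the call began; what a row does not reach only later rows make up. A row lasts 1/8 s, in which the tool goes at most 62.5 mm and 10.7 degrees, less where a joint would pass 70% of its speed; a pose out of reach is approached as far as the arm can. A call with a gripper value outside its range is refused whole. The fingers move at their own pace and stop on an object; the grip force is fixed at half the most. Time passes only in rows, so rows that repeat a pose let the fingers close. It gives the time, the measured TCP pose, the force and the opening at its end, in the units of the state.
- bot.get_obs(): the state, without advancing time (a new reading comes with each control period).
- vision.camera(name): name is "scene" or "side" or "wrist"; returns the picture (420x560x3 uint8, red, green, blue); there is no depth.
- vision.get_calibration(name): a dict with "vertical_fov" (degrees; the focal length in pixels is half the picture's height over the tangent of half this angle, whatever the lens; pixels are square), "cx", "cy" (the principal point, pixels), "k1" (the pictures are not rectified: a ray, as slopes to the right and down, at radius r is drawn at 1 + k1 r^2 times it, then the intrinsics apply), "rvec" (rotation vector, rad) and "tvec" (3), from world to camera coordinates, as OpenCV has them; the wrist camera has in their place "T_tool_cam" (4x4, takes a point from camera to tool coordinates, whose origin is the TCP and whose axes are the flange's). Camera axes: x right, y down, z forward; pixel columns grow to the right and rows downward; lengths in m; the calibration is good to about 2 mm. A picture is of the moment at which its call begins: read the wrist's pose just before it. get_calibration takes no time and is no camera call.
- bot.job_done(): hands the job in, once; it reports no verdict.
Trained networks look in the newest picture that a camera, given by its name, has taken for a name from the list of things; names that differ only in an ending like _2 or _b are one class to them, and where a whole thing is asked for, a point or a joint stands for the part that bears it (a point fixed in the world has none). Each returns a list of dicts, best first, with "score" (0 to 1); they miss things now and then, are a little off and sometimes report something else, mostly with a low value. They report only what shows in the picture. A call takes as long as a camera call.
- vision.boxes_of(target, camera): "uv" ([column, row] in pixels, amid what is visible of it).
The state is a dict: "clock": time; "joint_pos": joint angles; "joint_vel": joint speeds; "tau": joint torques, N m; "eef_pos": TCP position; "tool_rot": TCP orientation; "ft_force": force on the tool from outside, world axes, zero at the start; "ft_torque": the same for the moment, N m; "grip_width": finger opening in m.
Only numpy, scipy, OpenCV 4.12 (cv2) and the standard library are available. Lean on these libraries where they do the work, as an engineer would, in place of code of your own. Each camera call takes 0.05 s, during which the arm holds its last target.

### The job

The little stock cupboard on the stall counter has a handleless door on a push catch, and the feeder cups inside are wanted. Press the door in until the catch lets go and take the hand away so that it springs ajar by itself, then push it from behind with a finger until it stands wide open, about square to the cupboard's front. Do not pinch the door, and leave the loose bowl, jar and brush where they are.

Things in the scene. Friction and masses are not known exactly. Their poses are not given: they have to be found in the camera images.
- cupboard: Brown wooden cupboard fixed on the counter, 200 deep (x), 240 wide (y), 220 mm high. Origin: centre of its underside, on the counter; z up. Its front, with the one white door, looks along its own -x; the carcass's front edges are at x = -100 mm. The door is hinged at the -y side (the right when facing the front); its free edge is at the +y side. Closed top and sides.
- door (a joint): Door angle, rad: 0 shut, positive = swung outwards, 1.75 the stop; -0.03 pressed in to its stop. The catch lets go when pressed in past about -0.02 (4 to 5 mm at the free edge, 3 to 5 N at door_press; 10 N is sure). As the finger is withdrawn the catch's spring pushes the door ajar to about 0.35 in 1 s and will not catch again. Past that the hinge is slightly stiff and stays where it is left.
- door_hinge (a point): Hinge axis (upright) at the height of the door's top edge, 220 mm above the counter, in the plane of the door's inner face. In the cupboard's frame x = -108, y = -118 mm.
- door_corner (a point): Top free corner of the door's outer face; moves and turns with the door: x points from the outer face into the door, y from the hinge to the free edge. The panel is 236 wide, 204 high, 16 mm thick, its lower edge 16 mm above the counter; shut, 8 mm gap between its inner face and the carcass. Ajar, the gap behind the free edge is about 80 mm, open from above.
- door_press (a point): Good point to press: on the door's outer face, 200 mm from the hinge, 20 mm below the door's top edge (200 mm above the counter). Axes as door_corner.
- door_front: The laminate of the door's outer face, 3 mm thick, the part that is pressed. Origin on the hinge axis at the door's lower edge, in the plane of the inner face; axes as door_corner.
- door_back: Laminate of the door's inner face, 3 mm thick, the part that is pushed to swing the door wide. Origin and axes as door_front. After the catch has let go its plunger (11 mm thick) sticks out 54 mm in front of the carcass, 40 mm above the counter, 130 mm from the hinge: stay above 80 mm there.
- feeder_cup: Loose blue porcelain bowl, 68 mm across, 50 mm high, origin under its centre. Leave alone. It stands outside the door's swing.
- seed_jar: Loose glass jar with a metal cap, 66 mm across, 95 mm high, origin under its centre. Leave alone. It stands outside the door's swing.
- cage_brush: Loose brush with a wooden handle, 170 mm long, lying along its x, about 25 mm high. Leave alone. It lies outside the door's swing.

How it is judged:
By the outcome, as a careful person would: the job done as asked, in the order asked, and still so for the second after the job is handed in, with the robot touching nothing.
It also fails if it takes over 51 s, if anything falls off the work surface, if the arm or the gripper's body presses on something with over 40 N, if the wrist force passes 120 N, or if a joint passes its speed limit or range.

## Working session

There is one attempt and no reset: what is moved stays moved. The work goes in short steps, Python scripts to look and compute and a tool call to move; the robot and the scene stay as the last step left them, time stands still between calls to the robot, and variables do not carry over. Pictures are saved under pics/ and viewed, and the job is handed in when it is done.

Besides the shell and the picture viewer there is one more tool, called after "Call:" as name([rows], argument=value, ...), one row to a line, values as JSON. send_rows: Moves the arm, as the interface text tells. Its arguments: {"type":"object","properties":{"targets":{"type":"array"}},"required":["targets"]}

```bash
mkdir -p pics
python3 - <<'E'
from workcell import bot, vision
import cv2
for n in ["scene","side","wrist"]:
    im=vision.camera(n); cv2.imwrite(f"pics/{n}0.png",im[:,:,::-1]); print(n,vision.get_calibration(n))
    for t in ["cupboard","door","door_front","feeder_cup","seed_jar","cage_brush"]:
        print(t,[(d['uv'],round(d['score'],2)) for d in vision.boxes_of(t,n)][:2])
print(bot.get_obs())
E
```

```text
scene {'vertical_fov': 55.173376664276894, 'cx': 282.5902424800064, 'cy': 212.1296250319946, 'k1': -0.10500072002483399, 'rvec': array([ 1.53867359,  2.09871856, -0.79144361]), 'tvec': array([ 0.07418997, -0.30460045,  1.39876372])}
cupboard [([169.2, 201.9], 0.86)]
door [([203.1, 217.1], 0.95), ([361.2, 303.9], 0.45)]
door_front [([203.4, 220.5], 0.92)]
feeder_cup [([385.5, 263.7], 0.63)]
seed_jar [([363.3, 303.8], 0.98)]
cage_brush [([405.2, 226.5], 0.92), ([387.5, 263.7], 0.31)]
side {'vertical_fov': 48.135590260959354, 'cx': 281.5879312606922, 'cy': 216.1642547499167, 'k1': -0.009674712446111901, 'rvec': array([ 0.47327438, -2.76662693,  1.11646253]), 'tvec': array([0.54615226, 0.16632393, 1.25603319])}
cupboard [([296.4, 165.8], 0.87), ([250.5, 324.5], 0.64)]
door [([292.1, 173.7], 0.89)]
door_front [([289.0, 177.7], 0.65)]
feeder_cup [([251.0, 324.5], 0.94)]
seed_jar [([211.1, 293.2], 0.84)]
cage_brush [([316.3, 359.9], 0.89)]
wrist {'vertical_fov': 61.511111583919494, 'cx': 278.907888241726, 'cy': 211.36451134872584, 'k1': -0.06211003505772451, 'T_tool_cam': array([[ 1.0701579
[... 482 characters left out ...]
oint_pos': array([-2.23932151e-05,  2.40562658e-01,  5.00029874e-03,  1.33521490e+00,
       -3.25959099e-05,  1.57079924e+00]), 'joint_vel': array([ 1.43103289e-03,  4.88476083e-04, -2.80524387e-04,  6.61376010e-04,
        5.60402923e-04, -7.58962789e-05]), 'tau': array([-1.20040117e-03, -3.72218442e+01,  2.52696633e+01,  1.25020320e-03,
       -7.36794937e-05, -2.82984490e-05]), 'eef_pos': array([ 4.99993935e-01, -2.10893304e-05,  2.31325249e-01]), 'tool_rot': array([ 7.07115728e-01,  7.07097834e-01, -4.78250394e-06,  1.82664163e-05]), 'ft_force': array([-1.07850325,  0.3211491 ,  0.72021205]), 'ft_torque': array([-0.02042803, -0.07157563, -0.01841188]), 'grip_width': 0.08522746109395062}
```

View pics/scene0.png

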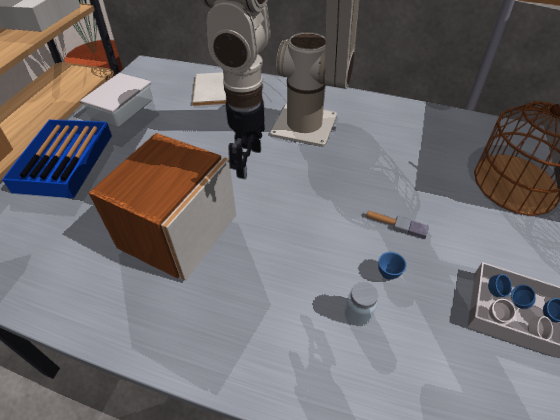

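View pics/side0.png

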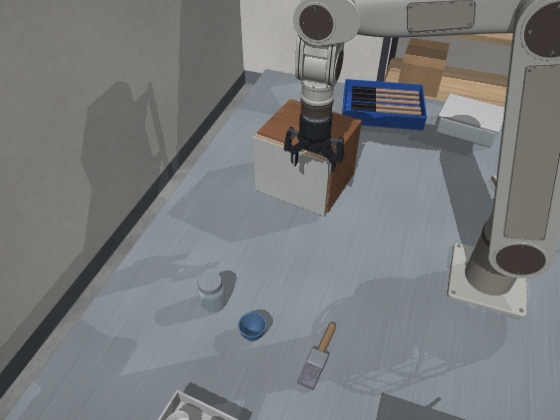

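View pics/wrist0.png

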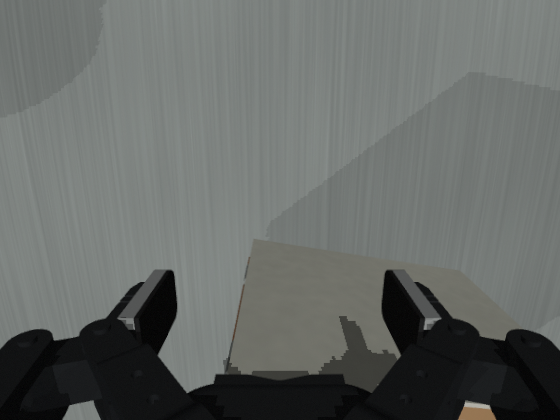

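The cupboard lies at world y<0, with its white door facing roughly +y. The bowl, jar and brush are out in front of it. I'll zoom in to get the corners.

Run:
```python
import cv2
a=cv2.imread("pics/scene0.png")[120:285,80:250]; cv2.imwrite("pics/sc_z.png",cv2.resize(a,None,fx=3.5,fy=3.5,interpolation=cv2.INTER_CUBIC))
a=cv2.imread("pics/side0.png")[90:220,240:380]; cv2.imwrite("pics/si_z.png",cv2.resize(a,None,fx=4,fy=4,interpolation=cv2.INTER_CUBIC))
```

```text
(no output)
```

View pics/sc_z.png

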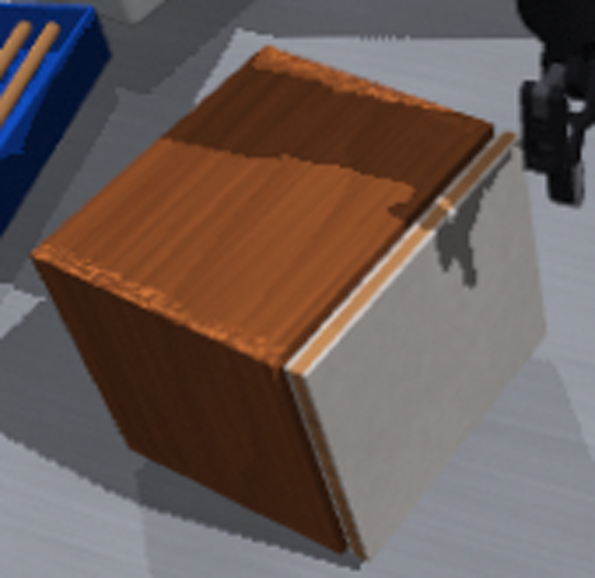

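View pics/si_z.png

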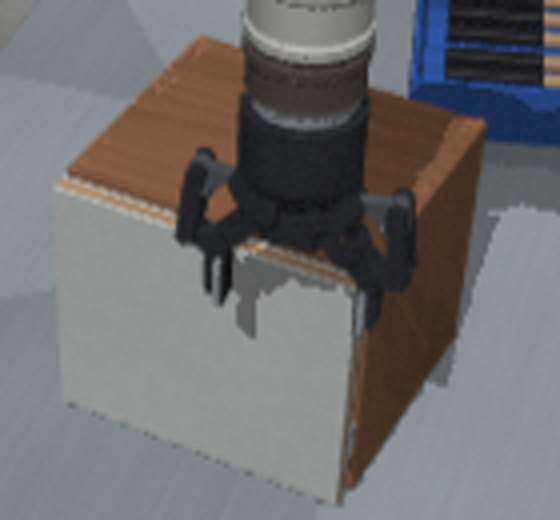

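```bash
cat > h.py <<'E'
import numpy as np, cv2
from scipy.optimize import least_squares
from workcell import bot, vision
def proj(P,n):
    c=vision.get_calibration(n); f=210/np.tan(np.radians(c['vertical_fov']/2))
    K=np.array([[f,0,c['cx']],[0,f,c['cy']],[0,0,1]])
    return cv2.projectPoints(np.asarray(P,float).reshape(-1,1,3),c['rvec'],c['tvec'],K,np.array([c['k1'],0,0,0.]))[0].reshape(-1,2)
def ray(uv,n):
    c=vision.get_calibration(n); f=210/np.tan(np.radians(c['vertical_fov']/2))
    K=np.array([[f,0,c['cx']],[0,f,c['cy']],[0,0,1]])
    p=cv2.undistortPoints(np.array([[uv]],float),K,np.array([c['k1'],0,0,0.])).ravel()
    R=cv2.Rodrigues(c['rvec'])[0]; o=-R.T@c['tvec']; d=R.T@np.r_[p,1]; return o,d
def at_z(uv,n,z):
    o,d=ray(uv,n); return o+d*(z-o[2])/d[2]
def w(p,q):
    x,y,t=p; q=np.atleast_2d(q)/1000.; c,s=np.cos(t),np.sin(t)
    return np.c_[x+c*q[:,0]-s*q[:,1],y+s*q[:,0]+c*q[:,1],q[:,2]]
E
python3 - <<'E'
from h import *
A=[((89.4,192.9),(100,120,220)),((156.3,133.4),(100,-120,220)),((221.1,156.3),(-100,-120,220)),((160,225.1),(-100,120,220)),((228,159.4),(-124,-118,220)),((166.3,227.4),(-124,118,220)),((184.3,280),(-124,118,16)),((236,215.1),(-124,-118,16)),((117.1,247.7),(100,120,0)),((178,277.7),(-100,120,0))]
B=[((254.3,136.8),(-124,118,220)),((256.5,190.8),(-124,118,16)),((324.5,216),(-124,-118,16)),((329,161.8),(-124,-118,220)),((290.8,99.3),(100,120,220)),((361.5,120.5),(100,-120,220))]
def res(p,which):
    r=[]
    if 's' in which: r.append(proj(w(p,[b for a,b in A]),"scene")-[a for a,b in A])
    if 'd' in which: r.append(proj(w(p,[b for a,b in B]),"side")-[a for a,b in B])
    return np.vstack(r).ravel()
for k in ['s','d','sd']:
    s=least_squares(res,[0.45,-0.2,-1.5],args=(k,),loss='soft_l1'); print(k,s.x,np.round(res(s.x,k).reshape(-1,2),1).tolist())
p=s.x
for nm,q in dict(hinge=(-108,-118,220),corner=(-124,118,220),press=(-124,82,200)).items(): print(nm,w(p,q))
for n,z in (("feeder_cup",.03),("seed_jar",.05),("cage_brush",.01)):
  for c,uv in (("scene",dict(feeder_cup=(391,265),seed_jar=(362,303),cage_brush=(398,223))),("side",dict(feeder_cup=(252,325),seed_jar=(211,291),cage_brush=(317,357)))):
    print(n,c,at_z(uv[n],c,z))
E
```

```text
s [ 0.56713413 -0.20490537 -1.74509197] [[-1.3, -1.0], [-0.1, -1.0], [-0.1, -0.9], [-3.2, -1.2], [1.0, -0.5], [0.3, 0.0], [0.7, 0.7], [0.2, 0.2], [0.6, 2.3], [-0.1, 3.2]]
d [ 0.56208361 -0.20392861 -1.73532338] [[-0.8, -0.1], [-0.5, -0.9], [0.0, 0.3], [1.0, 1.1], [-0.5, -0.8], [1.0, -0.2]]
sd [ 0.56493353 -0.20561077 -1.74331063] [[-0.9, -1.6], [-0.0, -1.6], [-0.1, -1.6], [-2.9, -2.1], [1.0, -1.2], [0.6, -0.9], [0.9, -0.1], [0.3, -0.5], [0.9, 1.7], [0.1, 2.3], [-1.6, -0.9], [-1.3, -1.7], [-1.2, -0.2], [-0.4, 0.5], [-0.8, -1.3], [0.3, -0.5]]
hinge [[ 0.46722436 -0.07895803  0.22      ]]
corner [[ 0.7024678  -0.10370726  0.22      ]]
press [[ 0.66700217 -0.09752751  0.2       ]]
feeder_cup scene [0.51936383 0.3646721  0.03      ]
feeder_cup side [0.52892647 0.35597985 0.03      ]
seed_jar scene [0.65523988 0.31390087 0.05      ]
seed_jar side [0.65489891 0.31183729 0.05      ]
cage_brush scene [0.36043681 0.36725125 0.01      ]
cage_brush side [0.36131461 0.37319361 0.01      ]
```

Call:
send_rows([
  [[3,0,0,-0.05,0],[6,0,0,-0.1,0],[9,-0.5,0,-0.17,0],[12,-1,-1,-0.17,0],[15,-2,-2,-0.17,0],[17,-3,-3,-0.17,0],[17.7,-3.8,-4,-0.17,0],[17.7,-3.8,-4,-0.17,0],[17.7,-3.8,-4,-0.17,0]],
])

```text
clock: 2.17
eef_pos: [0.6765, -0.0378, 0.1918]
tool_rot: [0.765, 0.645, 0.0, -0.0]
ft_force: [0.4, 0.9, -0.1]
grip_width: -0.0002
```

Run:
```python
from h import *
o=bot.get_obs()
for k in ['clock','eef_pos','tool_rot','ft_force','grip_width','joint_pos']: print(k,o[k])
for n in ["scene","side"]:
    im=vision.camera(n)[:,:,::-1].copy(); a=im[90:290,80:380]; cv2.imwrite(f"pics/{n}1.png",cv2.resize(a,None,fx=2.6,fy=2.6,interpolation=cv2.INTER_CUBIC))
```

```text
clock 2.175
eef_pos [ 0.6764595  -0.03777605  0.19184975]
tool_rot [ 7.64560145e-01  6.44552385e-01  5.39511733e-05 -6.75763141e-05]
ft_force [ 0.38105582  0.88411406 -0.10703729]
grip_width -0.00019575402982185063
joint_pos [-5.58630347e-02  6.24744254e-01  4.91490664e-01  1.43755700e+00
  1.72353665e-04  1.68485424e+00]
```

View pics/scene1.png

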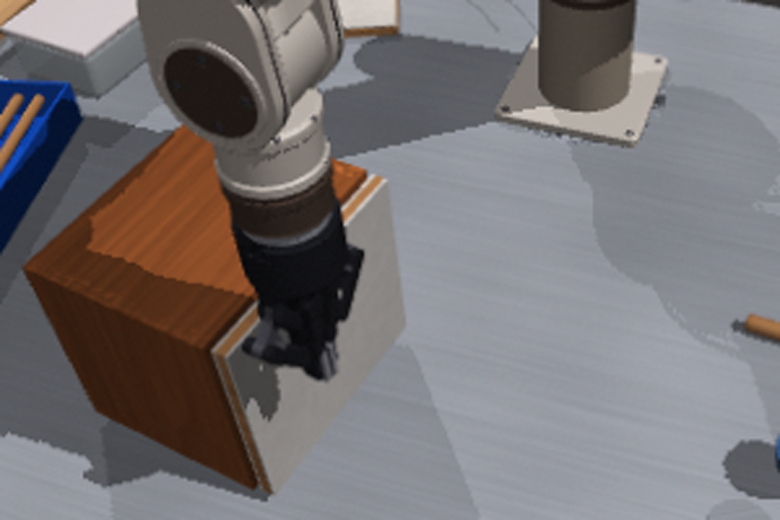

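View pics/side1.png

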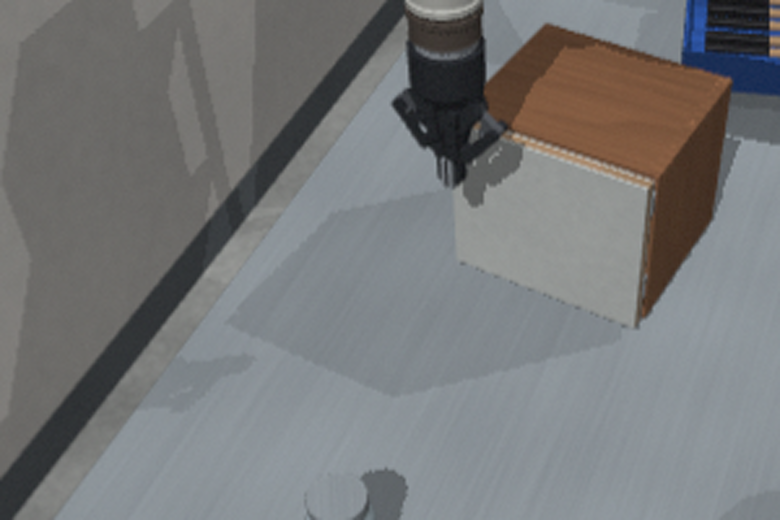

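The fingers hang about 50 mm in front of the door near its free edge, at pixel ~(320,375) in the scene crop. Next is a careful approach.

Call:
send_rows([
  [[-0.3,-1.5,-0.1,0,0],[-0.5,-3,-0.1,0,0],[-0.7,-4,-0.1,0,0],[-0.7,-4.2,-0.1,0,0],[-0.7,-4.2,-0.1,0,0]],
])

```text
clock: 2.9
eef_pos: [0.67, -0.0803, 0.1903]
tool_rot: [0.765, 0.644, 0.0, -0.0]
ft_force: [0.6, -0.3, 0.2]
grip_width: 0.0004
```

Call:
send_rows([
  [[0,-0.2,0,0,0],[-0.1,-0.4,0,0,0],[-0.1,-0.4,0,0,0]],
])

```text
clock: 3.28
eef_pos: [0.6689, -0.0839, 0.1903]
tool_rot: [0.765, 0.645, -0.0, -0.0]
ft_force: [0.7, -0.6, 0.2]
grip_width: 0.0
```

Call:
send_rows([
  [[0,-0.2,0,0,0],[-0.0,-0.3,0,0,0],[-0.0,-0.3,0,0,0]],
])

```text
clock: 3.65
eef_pos: [0.669, -0.0864, 0.1903]
tool_rot: [0.764, 0.645, 0.0, -0.0]
ft_force: [-0.6, 2.9, 0.1]
grip_width: -0.0
```

Call:
send_rows([
  [[0,-0.2,0,0,0],[-0.1,-0.4,0,0,0],[-0.1,-0.5,0,0,0],[-0.1,-0.5,0,0,0]],
])

```text
clock: 4.15
eef_pos: [0.6685, -0.0915, 0.1903]
tool_rot: [0.764, 0.645, 0.001, -0.0]
ft_force: [2.5, 4.6, -1.1]
grip_width: -0.0
```

Call:
send_rows([
  [[0,-0.1,0,0,0],[0,-0.2,0,0,0],[0,-0.2,0,0,0]],
])

```text
clock: 4.53
eef_pos: [0.6685, -0.0916, 0.1904]
tool_rot: [0.764, 0.645, 0.002, -0.001]
ft_force: [2.1, 9.0, 0.4]
grip_width: 0.0
```

Call:
send_rows([
  [[0,-0.1,0,0,0],[0,-0.2,0,0,0],[0,-0.2,0,0,0]],
])

```text
clock: 4.9
eef_pos: [0.6684, -0.0916, 0.1904]
tool_rot: [0.764, 0.646, 0.003, -0.003]
ft_force: [0.6, 13.5, 0.1]
grip_width: 0.0002
```

Call:
send_rows([
  [[0.5,3,0,0,0],[1,7,0,0,0],[1.5,11,0,0,0],[2,14,1,0,0],[2,15,4,0,0],[2,15,7,0,0],[2,15,7,0,0],[2,15,7,0,0],[2,15,7,0,0],[2,15,7,0,0],[2,15,7,0,0],[2,15,7,0,0]],
])

```text
clock: 6.4
eef_pos: [0.6879, 0.054, 0.2601]
tool_rot: [0.765, 0.645, -0.0, -0.0]
ft_force: [-0.4, -0.4, 0.3]
grip_width: -0.0001
```

Run:
```python
from h import *
o=bot.get_obs()
for k in ['clock','eef_pos','ft_force']: print(k,o[k])
for n in ["scene","side"]:
    im=vision.camera(n)[:,:,::-1].copy(); cv2.imwrite(f"pics/{n}2f.png",im); a=im[90:290,80:380]; cv2.imwrite(f"pics/{n}2.png",cv2.resize(a,None,fx=2.6,fy=2.6,interpolation=cv2.INTER_CUBIC))
```

```text
clock 6.4
eef_pos [0.68794601 0.05396989 0.26009675]
ft_force [-0.38748008 -0.39038716  0.32223743]
```

View pics/scene2.png

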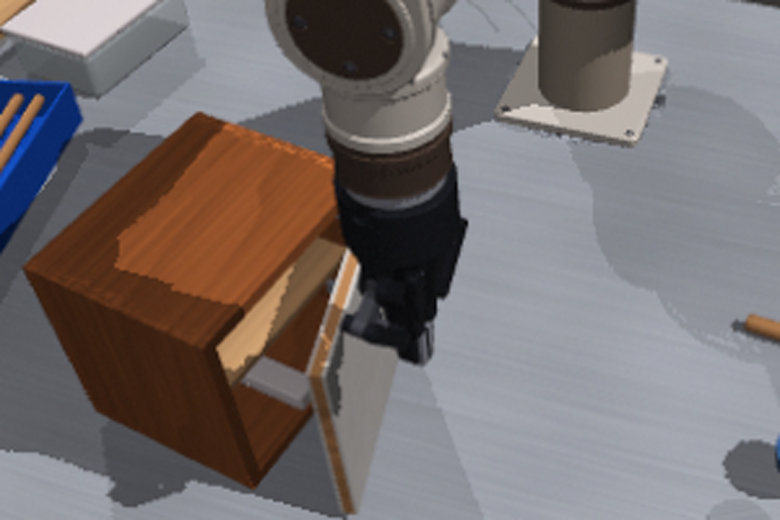

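View pics/side2.png

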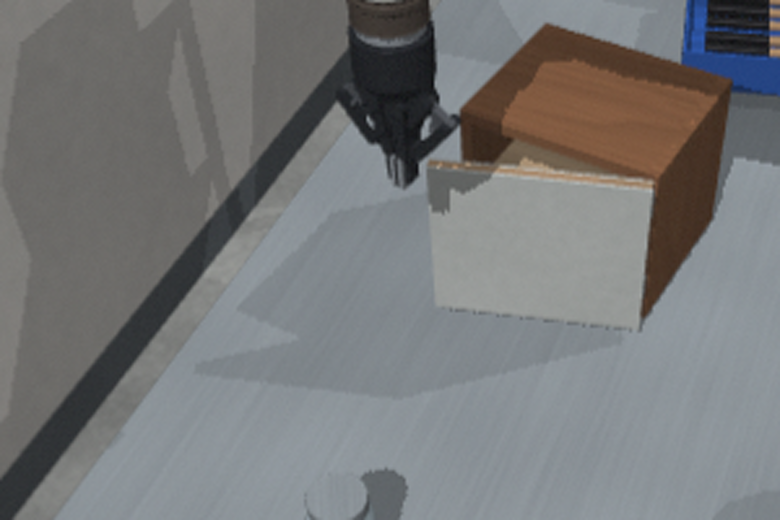

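The door has sprung ajar, with the outer top free corner at scene crop ~(318,380). I'll measure the angle and work out the path behind it.

Run:
```python
from h import *
P=[0.5649,-0.2056,-1.7433]
h=w(P,(-108,-118,220))[0]
for uv,n in (((202.3,236.2),"scene"),((244.6,153.5),"side")):
    q=at_z(uv,n,.22); v=q[:2]-h[:2]; r=np.hypot(*v); print(n,q,'r',r,'th',np.arctan2(v[1],v[0])-(P[2]+np.pi/2)-np.arctan2(.016,.236))
def fp(th,r,off):  # finger centre off behind inner face
    a=P[2]+np.pi/2+th; u=np.array([np.cos(a),np.sin(a)]); m=np.array([-u[1],u[0]])
    return h[:2]+r*u-off*m
now=np.array([.6879,.054])
for th in [.15,.2,.25,.35,.5,.7,.9,1.1,1.3,1.4,1.5,1.55,1.6]:
    for r in (.2,):
        f=fp(th,r,.011); print(th,np.round(f,4),np.round((f-now)*100,1), 'R',np.hypot(*f))
print('carcass front edge',w(P,[(-100,120,220),(-100,80,220)]), 'entry', fp(.35,.205,.035))
```

```text
scene [ 0.70311639 -0.02379017  0.22      ] r 0.24228893624351466 th 0.3344787468093038
side [ 0.69366055 -0.02286814  0.22      ] r 0.2333112273059716 th 0.3475538534320209
0.15 [ 0.6669 -0.0944] [ -2.1 -14.8] R 0.6735458815137559
0.2 [ 0.6674 -0.0844] [ -2.  -13.8] R 0.6727373720876364
0.25 [ 0.6674 -0.0744] [ -2.  -12.8] R 0.6715782141088722
0.35 [ 0.666  -0.0545] [ -2.2 -10.8] R 0.6682126301360864
0.5 [ 0.6601 -0.025 ] [-2.8 -7.9] R 0.6605723637778714
0.7 [0.6455 0.0122] [-4.2 -4.2] R 0.6456562522244255
0.9 [0.6239 0.0458] [-6.4 -0.8] R 0.6255544192134433
1.1 [0.596  0.0745] [-9.2  2. ] R 0.6005943704697235
1.3 [0.5629 0.097 ] [-12.5   4.3] R 0.5712074137403798
1.4 [0.5449 0.1057] [-14.3   5.2] R 0.555020692240581
1.5 [0.526  0.1125] [-16.2   5.9] R 0.5379443360043449
1.55 [0.5164 0.1152] [-17.1   6.1] R 0.5291007617623371
1.6 [0.5066 0.1174] [-18.1   6.3] R 0.5200700069271689
carcass front edge [[ 0.70028391 -0.12768212  0.22      ]
 [ 0.66087759 -0.12081614  0.22      ]] entry [ 0.67514849 -0.07720242]
```

Call:
send_rows([
  [[0,-3,0.5,0.05,0],[-0.5,-6,0.5,0.1,0],[-1,-9,0.5,0.17,0],[-1.4,-12,0.5,0.17,0],[-1.6,-13.7,0,0.17,0],[-1.6,-13.7,0,0.17,0],[-1.6,-13.7,0,0.17,0]],
])

```text
clock: 7.38
eef_pos: [0.6721, -0.082, 0.2601]
tool_rot: [0.707, 0.707, 0.0, -0.0]
ft_force: [-0.8, 0.1, 0.3]
grip_width: -0.0002
```

Run:
```python
from h import *
ims=[]
for n in ["scene","wrist"]:
    im=vision.camera(n)[:,:,::-1].copy(); cv2.imwrite(f"pics/{n}3.png",im if n=="wrist" else cv2.resize(im[90:290,80:380],None,fx=2.6,fy=2.6,interpolation=cv2.INTER_CUBIC))
```

```text
(no output)
```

View pics/scene3.png

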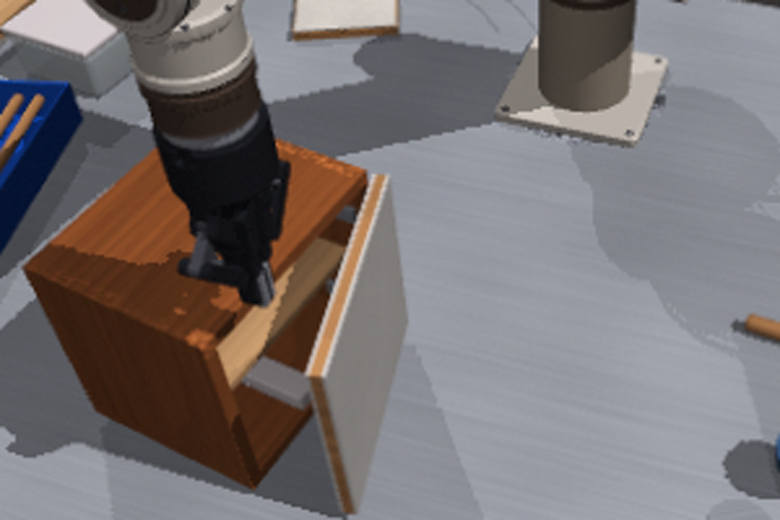

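View pics/wrist3.png

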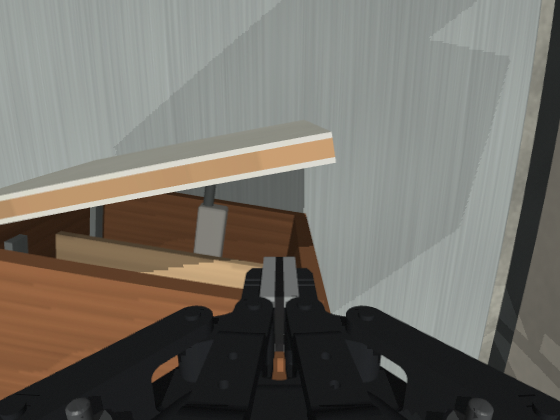

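The wrist view shows the door's top edge at rows ~135-200 and the carcass front edge at rows ~265-300. I'll check where the tip axis lands.

Run:
```python
from h import *
c=vision.get_calibration("wrist"); T=np.linalg.inv(c['T_tool_cam']); f=210/np.tan(np.radians(c['vertical_fov']/2))
K=np.array([[f,0,c['cx']],[0,f,c['cy']],[0,0,1]])
o=bot.get_obs(); R=cv2.Rodrigues
from scipy.spatial.transform import Rotation as Ro
Rt=Ro.from_quat(o['tool_rot']).as_matrix(); t=o['eef_pos']
def pw(X):
    X=np.atleast_2d(X); q=(X-t)@Rt; return cv2.projectPoints(q.reshape(-1,1,3),R(T[:3,:3])[0],T[:3,3],K,np.array([c['k1'],0,0,0.]))[0].reshape(-1,2)
P=[0.5649,-0.2056,-1.7433]
print(pw([t,[t[0],t[1]+.011,.22],[t[0],t[1]-.011,.22]]))
print('carc',pw(w(P,[(-100,120,220),(-100,60,220)])))
h=w(P,(-108,-118,220))[0]
for th in (.33,.35):
    a=P[2]+np.pi/2+th;u=np.array([np.cos(a),np.sin(a),0]); m=np.array([-u[1],u[0],0])
    print(th,pw([h+.236*u,h+.236*u+.016*m]))
```

```text
[[279.8705405  272.05524453]
 [279.69803056 221.03786083]
 [279.60648625 257.99969923]]
carc [[326.42612898 311.86643868]
 [226.72877714 296.47892618]]
0.33 [[333.0722816  169.14855506]
 [329.49433957 138.71553229]]
0.35 [[331.94947107 160.32325825]
 [327.68719184 129.60179735]]
```

The overlay agrees with the picture at about 0.35 rad, and the finger would come down mid-gap. Descending.

Call:
send_rows([
  [[0,0,-2,0,0],[0,0,-4,0.05,0],[0,0,-6,0.1,0],[0,0,-8,0.17,0],[0,0,-8.5,0.17,0],[0,0,-8.5,0.17,0]],
])

```text
clock: 8.22
eef_pos: [0.6721, -0.0823, 0.1754]
tool_rot: [0.645, 0.765, -0.0, -0.0]
ft_force: [0.9, -0.5, -0.6]
grip_width: 0.0002
```

Call:
send_rows([
  [[-0.2,1,0,0,0],[-0.4,2,0,0,0],[-0.6,2.8,0,0,0],[-0.9,4.3,0,0.08,0],[-1.2,5.7,0,0.15,0],[-1.6,7,0,0.22,0],[-2.1,8.2,0,0.28,0],[-2.7,9.4,0,0.35,0],[-3.3,10.6,0,0.42,0],[-4,11.7,0,0.48,0],[-4.8,12.8,0,0.55,0],[-4.8,12.8,0,0.55,0]],
])

```text
clock: 9.72
eef_pos: [0.6236, 0.0461, 0.1758]
tool_rot: [0.412, 0.911, 0.0, 0.0]
ft_force: [0.1, 0.9, -0.3]
grip_width: 0.0003
```

Run:
```python
from h import *
print(bot.get_obs()['joint_pos'])
for n in ["scene"]:
    im=vision.camera(n)[:,:,::-1].copy(); cv2.imwrite(f"pics/{n}4.png",cv2.resize(im[90:290,80:380],None,fx=2.6,fy=2.6,interpolation=cv2.INTER_CUBIC))
```

```text
[7.37666397e-02 5.17085784e-01 2.67722666e-01 1.32113054e+00
 1.10063900e-04 9.23746623e-01]
```

View pics/scene4.png

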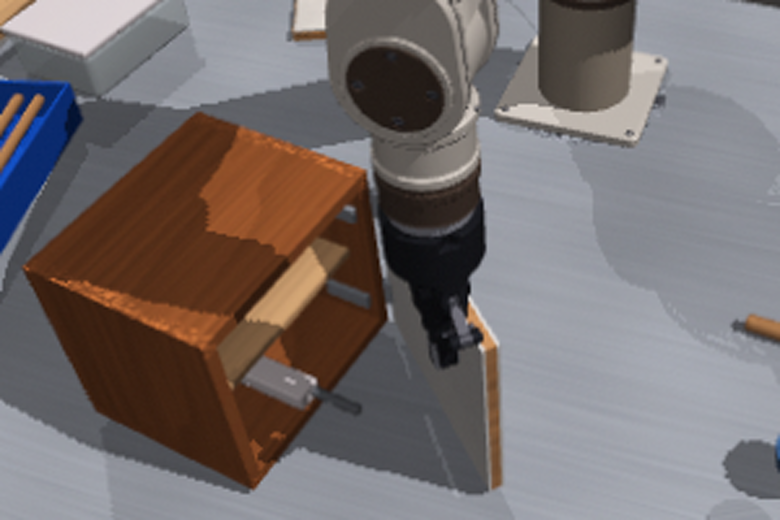

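The door follows the finger and stands at about 0.9 rad. Continuing to square.

Call:
send_rows([
  [[-0.9,1,0,0.07,0],[-1.8,2,0,0.13,0],[-2.8,2.9,0,0.2,0],[-3.9,3.7,0,0.27,0],[-5,4.4,0,0.33,0],[-6.1,5.1,0,0.4,0],[-7.3,5.7,0,0.47,0],[-8.6,6.2,0,0.53,0],[-9.8,6.7,0,0.6,0],[-10.6,7,0,0.64,0],[-11,7.1,0,0.66,0],[-11,7.1,0,0.66,0]],
])

```text
clock: 11.28
eef_pos: [0.514, 0.116, 0.1754]
tool_rot: [0.096, 0.995, 0.0, 0.0]
ft_force: [0.2, 0.7, -0.0]
grip_width: 0.0001
```

Run:
```python
from h import *
for n in ["scene","side"]:
    im=vision.camera(n)[:,:,::-1].copy(); cv2.imwrite(f"pics/{n}5.png",cv2.resize(im[90:290,80:380],None,fx=2.6,fy=2.6,interpolation=cv2.INTER_CUBIC))
```

```text
(no output)
```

View pics/scene5.png

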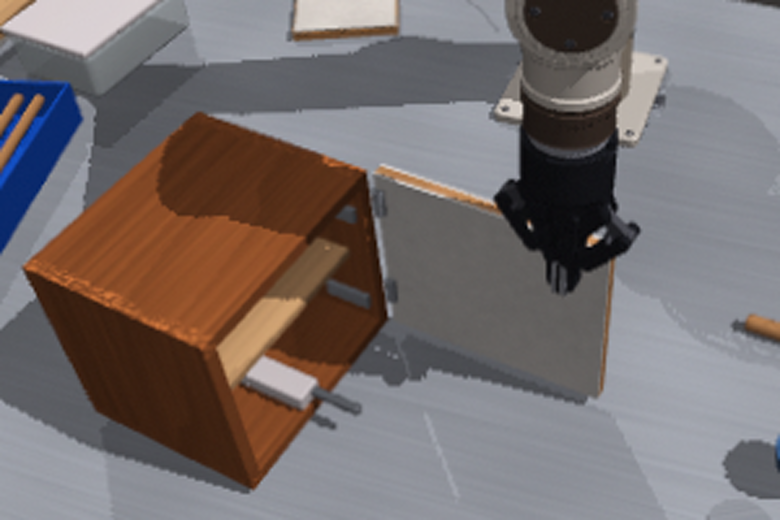

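View pics/side5.png

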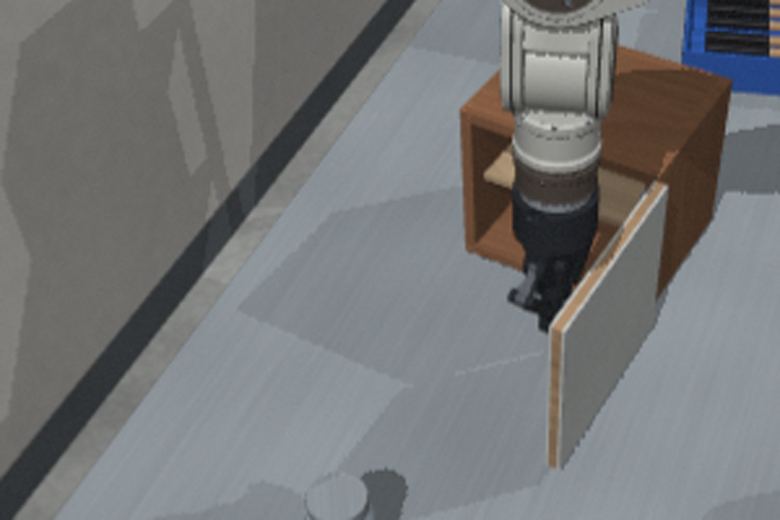

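The door looks square. Backing the finger off the inner face and raising it.

Call:
send_rows([
  [[2,-0.3,0,0,0],[4,-0.6,0,0,0],[6,-1,0,0,0],[8,-1,2,0,0],[9,-1,5,0,0],[9,-1,9,0,0],[9,-1,12,0,0],[9,-1,12,0,0]],
])

```text
clock: 12.38
eef_pos: [0.6057, 0.1061, 0.2982]
tool_rot: [0.096, 0.995, 0.001, 0.003]
ft_force: [-0.6, -0.3, -0.3]
grip_width: -0.0001
```

Run:
```python
from h import *
for n in ["scene","side"]:
    im=vision.camera(n)[:,:,::-1].copy(); cv2.imwrite(f"pics/{n}6f.png",cv2.resize(im,None,fx=1.4,fy=1.4)); cv2.imwrite(f"pics/{n}6.png",cv2.resize(im[90:290,80:380],None,fx=2.6,fy=2.6,interpolation=cv2.INTER_CUBIC))
P=[0.5649,-0.2056,-1.7433]; h=w(P,(-108,-118,220))[0]
for th in (1.45,1.5,1.55,1.6):
    a=P[2]+np.pi/2+th;u=np.array([np.cos(a),np.sin(a),0]); m=np.array([-u[1],u[0],0])
    for n in ("scene","side"): print(th,n,np.round((proj([h+.236*u,h+.236*u+.016*m,h+.236*u-[0,0,.204]],n)-[80,90])*2.6).tolist())
```

```text
1.45 scene [[591.0, 277.0], [602.0, 266.0], [581.0, 421.0]]
1.45 side [[517.0, 311.0], [531.0, 318.0], [517.0, 449.0]]
1.5 scene [[599.0, 269.0], [608.0, 257.0], [588.0, 413.0]]
1.5 side [[527.0, 316.0], [542.0, 323.0], [526.0, 454.0]]
1.55 scene [[605.0, 260.0], [613.0, 248.0], [593.0, 405.0]]
1.55 side [[538.0, 321.0], [554.0, 328.0], [536.0, 459.0]]
1.6 scene [[611.0, 251.0], [618.0, 239.0], [598.0, 396.0]]
1.6 side [[550.0, 326.0], [566.0, 332.0], [546.0, 464.0]]
```

View pics/scene6.png

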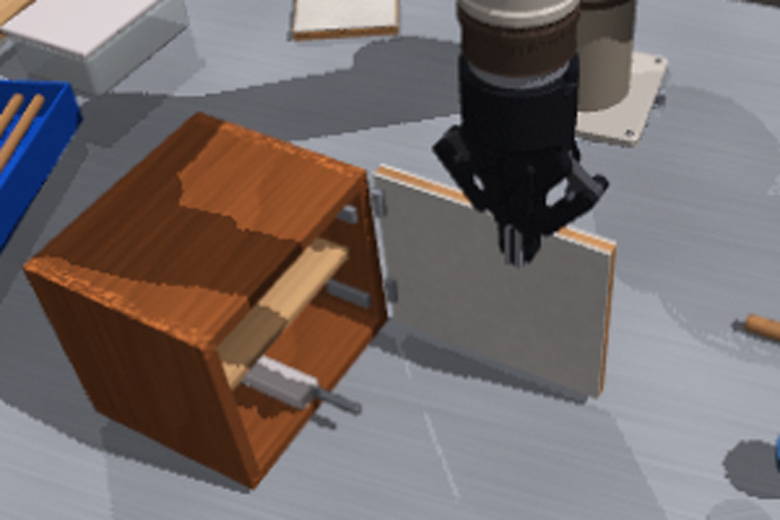

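View pics/side6.png

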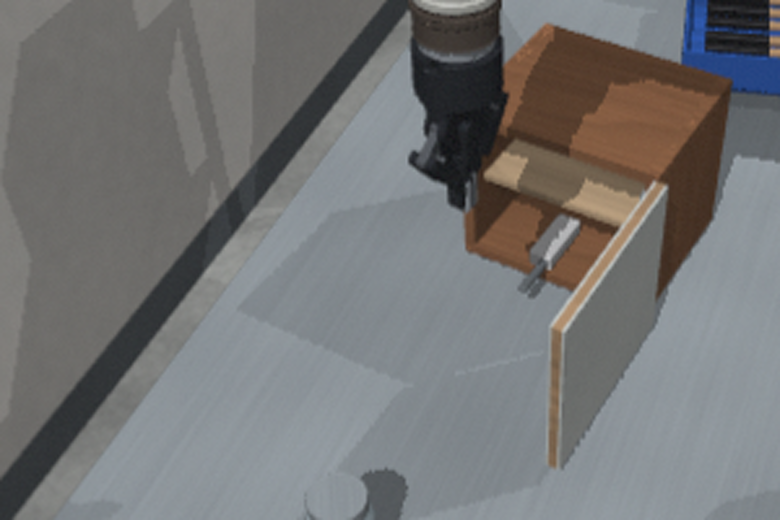

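View pics/scene6f.png

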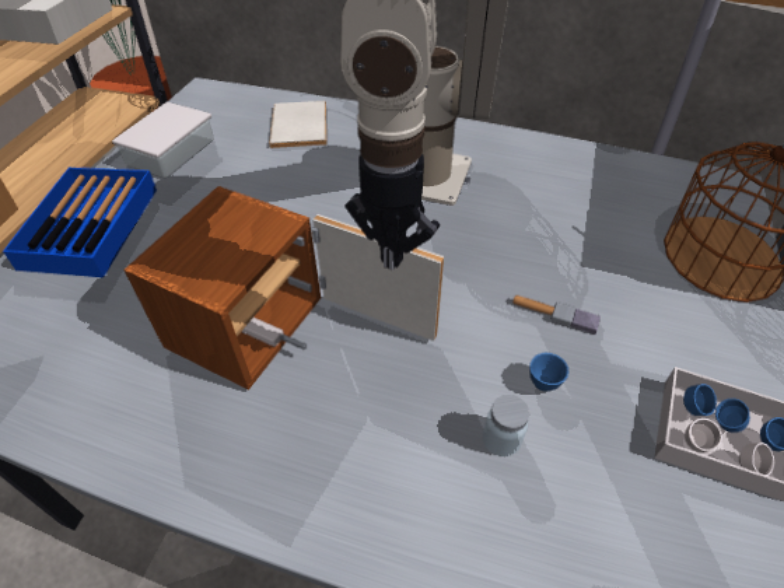

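The door's inner top corner is at scene crop ~(611,253) and side crop ~(552,330), which gives about 1.59 rad. The bowl, jar and brush are where they were, and the arm is clear.

Run:
```python
from h import *
o=bot.get_obs(); print(o['clock'],o['ft_force'],np.abs(o['joint_vel']).max())
bot.job_done()
```

```text
12.475 [ 0.3054024   0.35522848 -1.18632436] 0.03398160589567017
the job is handed in; nothing more can be done
```

The cupboard door now stands about square to the front, and the job was handed in at 12.5 s of the 51 s allowed.

- **Press:** With the fingers shut, I pressed the door in near its free edge to its stop, at about 13.5 N. I then took the hand right away, and the door sprang ajar by itself to about 0.35 rad.
- **Push:** I came down from above into the gap behind the door and pushed its inner face with the shut fingers until it was wide open. Then I backed the hand off and raised it clear.

**Last checks:**
- **Door angle:** The scene and side cameras both put the door at about 1.59–1.60 rad.
- **Contact:** The wrist force was near zero (about 1 N, sensor noise) with the hand clear of everything.
- **Loose things:** The bowl, jar and brush look unmoved in the scene picture. I compared them by eye and did not measure them again.
- **Position fit:** The cupboard's position fitted the two cameras to about 3–5 mm, and first contact with the door agreed with it to within about 1 mm.

No check failed or disagreed.

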